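Clear the samples off the socket tower, then pop it and hold it up at full height

TASK

Two table-top finish samples have been left lying on the lid of the pull-up socket tower in the table: put both back, one at a time, squarely on top of the pile of matching samples. Then press the tower's round button so that its lid pops up, take hold of the lid and draw the tower up past its first stop to its second, where both sections are fully out. It sinks if let go, so finish while still holding it up there, ready for a colleague to tighten the locking ring; leave the lamps, tools and other things on the table where they are.

Things in the scene. Friction and masses are not known exactly. Their poses are not given: they have to be found in the camera images.
- stray_high_mid (a point): Upper of the two samples lying on the tower: a flat rigid board 100 (its x) x 60 (its y) x 12 mm (its z, up), about 0.1 kg, white decor on a black core. The point is the centre of the board. It lies flat on the other stray sample, offset and turned a little from it.
- stray_low_mid (a point): Lower of the two samples on the tower: same board, 100 x 60 x 12 mm, brown wood decor on top; the point is its centre. It lies flat on the rim of the tower's lid, 10 mm above the table, and hides the button until it is taken away.
- pile_top_mid (a point): Top board of the neat pile of two samples (same size, white decor); the point is its centre, 18 mm above the table. The strays go on top, long sides along long sides (end for end does not matter), in either order: the next board's centre then comes to 30 mm, the last one's to 42 mm above the table.
- pile_bottom_mid (a point): Bottom board of that pile (same size, light wood decor), lying on the table; the point is its centre, 6 mm above the table.
- tower_cap (a point): Centre of the tower's round aluminium lid (62 mm across, 14 mm thick), half-way up its side; z up. Latched down, this point is 3 mm and the lid's top 10 mm above the table, inside a dark knurled locking ring 92 mm across, 5 mm high. Popped, it stands clear to be gripped across its side from above; the column below is 48 mm across, so the lid overhangs it 7 mm all round.
- tower_button_top (a point): Centre of the upper face of the round black release button in the middle of the lid: 47 mm across, flat, 1 mm below the lid's rim, pressed straight down. About 2 N starts it, about 3.5 N has it fully down.
- tower_button (a joint): Press of the release button: 0 up, 0.004 m fully down; it springs back. The latch lets go at about 0.003 m. When the pressing finger is then withdrawn upwards, a spring lifts the lid by about 40 mm and leaves it standing there, unlatched.
- tower_upper (a joint): How far the upper section (with the lid, USB outlets) stands out of the lower one: 0 latched down, about 0.04 m after popping, 0.105 m fully out, which is the first stop. Pulled straight up it resists with up to about 8 N before this stop.
- tower_lower (a joint): How far the lower section (56 mm across, round power outlets) stands out of the table: 0 down, 0.100 m fully out, the second stop. It follows once the upper section is at the first stop, the pull then about 10 N. With both out the lid has risen 0.205 m in all and goes no further. Neither section locks: let go, the tower sinks.
There are look-alikes about, which are no part of the job. Leave any pink look-alike of the part that bears stray_high_mid alone. Leave any turquoise look-alike of the part that bears stray_low_mid alone.

How it is judged (in metres and radians):
On the way, in this order (a step that is already met when the one before it is completed fails the run):
1. both stray samples lie squarely on the pile and are let go (horizontal distance between each of stray_high_mid, stray_low_mid, pile_top_mid and pile_bottom_mid below 0.008 m and angle between the x axis of each of stray_high_mid, stray_low_mid, pile_top_mid and the x axis of pile_bottom_mid, either way round below 0.12 rad and angle between each of stray_high_mid, stray_low_mid, pile_top_mid's own z axis and vertical below 0.06 rad and height (world z) of pile_top_mid between 0.015 and 0.021 m and height (world z) of pile_bottom_mid between 0.003 and 0.009 m and ((height (world z) of stray_high_mid between 0.027 and 0.033 m and height (world z) of stray_low_mid between 0.039 and 0.045 m) or (height (world z) of stray_low_mid between 0.027 and 0.033 m and height (world z) of stray_high_mid between 0.039 and 0.045 m)) and contact force between the fingers and stray_high below 0.1 N and contact force between the fingers and stray_low below 0.1 N and contact force between the fingers and pile_top below 0.1 N and contact force between the fingers and pile_bottom below 0.1 N), for 0.2 s.
2. the tower's button is pressed (value of joint tower_button above 0.003 m), for 0.02 s.
3. the lid has popped up (value of joint tower_upper above 0.03 m and value of joint tower_button below 0.001 m), for 0.02 s.
4. the lid is held and the upper section is drawn out to the first stop (value of joint tower_upper above 0.098 m and contact force between the fingers and tower_upper above 2 N), for 0.1 s.
At the end, for the whole second after the job is handed in: Both tower sections within 7 mm of fully out, still, held by the gripper (over 2 N on the lid's section). Both strays flat on the two-board pile, each board within 8 mm and 0.12 rad of the bottom one and 3 mm of its layer height, no finger on them (all of step 1 and all of step 4 and value of joint tower_lower above 0.093 m and linear speed of tower_upper below 0.02 m/s and contact force between each of stray_high, stray_low and tower_upper below 0.1 N); the arm keeps its last pose, push and grip.
It fails at once if a lamp, tool or other bystander is pushed more than 30 mm from its place (distance of any of globe_lamp, pleated_lamp, tape_measure, screwdriver, mug, bulb_carton, pencil from where it was at the start of the episode above 0.03 m).
It fails at once if a lamp, the mug or the carton is tipped over (angle between any of globe_lamp, pleated_lamp, mug, bulb_carton's own z axis and vertical above 0.5 rad).
It also fails if it takes over 69 s, if anything falls off the work surface, if the arm or the gripper's body presses on something with over 40 N, if the wrist force passes 120 N, or if a joint passes its speed limit or range.

ROBOT

A 6-joint arm with a two-finger parallel gripper is mounted at the origin on the work surface. World frame = base frame: x ahead of the robot, y to its left, z up, the work surface at z = 0. Lengths are in m, angles in degrees, forces in N, time in s.
With the tool pointing down it reaches from about 0.275 to 0.875 m from the base axis. Payload 12.5 kg.
Tool frame: the origin (TCP) lies on the centre line of the jaws, within the pads' length; the fingertips stand 11 mm ahead of it and the grasp point (between the pads) lies 8 mm behind it; z points along the fingers, y is the direction in which the jaws open and shut (so a half turn about z gives the same grasp; the last joint's range is limited). The gripper opens to 85 mm and grips with 20 to 120 N. Pads are 22 mm wide; open, the fingers measure 114 mm over their backs; the gripper's body (76 mm by 85 mm) begins 54 mm behind the grasp point. The pads swing forward as they close: fully open they stand 13 mm farther back than shut.
Start: joints at [-81.681, 20.094, 94.641, -0, 65.266, -4.847], TCP at [0.125, -0.536, 0.242] pointing down, gripper open.
Joint ranges: [-157.81, 157.81], [-45, 120.19], [0.68, 151.7], [-89.99, 269.99], [4.06, 180], [-164.3, 164.3]. Speed limits (degrees/s): [127.2, 127.2, 159.86, 180, 180, 180].

INTERFACE

Orientations are given as a 3x3 rotation matrix whose columns are the frame's x, y, z axes.
In Python, from plant import robot, capture, camera_params gives the robot as it stands.
- The arm moves only by the shell command python3 -m creep 'ROWS' [OPENING] [FORCE]. ROWS is JSON, one flat list of numbers, 6 for each row, row after row: the shift along the tool's x, y, z in mm, then the turn, a rotation vector about the tool's x, y, z in degrees. In form: [dx, dy, dz, rx, ry, rz, dx, dy, dz, rx, ry, rz, ...]. A call has 1 to 10 rows; each row shifts and turns the commanded pose from where the row before left it, along the tool's axes as they then stand; what a row does not reach is not made up. A row lasts 1/10 s, in which the tool goes at most 50 mm and 8.59 degrees, less where a joint would pass 70% of its speed; a pose out of reach is approached as far as the arm can. A call is refused whole if a number of a shift passes 50 or a number of a turn 8.59, either way. A call with a gripper value outside its range is refused whole. OPENING is the finger opening in mm, from 0 to 85.4, set as the call begins (- or left out, the last holds). The fingers move at their own pace and stop on an object; FORCE is the grip in N (left out, the last holds). Time passes only in rows, so rows that do not move let the fingers close. It gives the time, the measured TCP pose, the force and the opening at its end, in the units of the state.
- robot.observe(): the state, without advancing time (a new reading comes with each control period).
- capture(name): name is "scene" or "top" or "wrist"; returns the picture (420x560x3 uint8, red, green, blue); there is no depth.
- camera_params(name): a dict with "mtx" (3x3 intrinsics, pixels), "extrinsics" (4x4, takes a point from camera to world coordinates). Camera axes: x right, y down, z forward; pixel columns grow to the right and rows downward; lengths in m; the calibration is good to about 2 mm. A picture is of the moment at which its call begins: read the wrist's pose just before it. camera_params takes no time and is no camera call; for the wrist camera it gives the pose at the moment of the call.
- robot.sign_off(): hands the job in, once; it reports no verdict.
The state is a dict: "time_s": time; "joint_pos": joint angles; "joint_velocities": joint speeds; "joint_torque": joint torques, N m; "ee_pos": TCP position; "tool_rot": TCP orientation; "wrist_force": force on the tool from outside, world axes, zero at the start; "moment": the same for the moment, N m; "grip_width": opening from 0.0 (shut) to 1.0 (fully open).
Only numpy, scipy, OpenCV 4.12 (cv2) and the standard library are available. Lean on these libraries where they do the work, as an engineer would, in place of code of your own. Each camera call takes 0.05 s, during which the arm holds its last target. There are 200 camera calls.

## Working session

There is one attempt and no reset: what is moved stays moved. The work goes in short steps, Python scripts to look and compute and a shell command to move; the robot and the scene stay as the last step left them, time stands still between calls to the robot, and variables do not carry over. Pictures are saved under pics/ and viewed, about 8 in all and at most 12, crops included, and the job is handed in when it is done.

```bash
ls; mkdir -p pics; cat > h.py <<'E'
import numpy as np, cv2
from plant import robot, capture, camera_params
def ray(p,uv):
    K=np.array(p["mtx"]);E=np.array(p["extrinsics"])
    d=E[:3,:3]@np.linalg.solve(K,[uv[0],uv[1],1.]);return E[:3,3],d
def onz(p,uv,z):
    o,d=ray(p,uv);return o+d*(z-o[2])/d[2]
def snap(n,f):
    p=camera_params(n);im=capture(n);cv2.imwrite(f"pics/{f}.png",im[:,:,::-1]);np.save(f"pics/{f}.npy",np.array(p,dtype=object),allow_pickle=True);return p,im
def load(f):
    return np.load(f"pics/{f}.npy",allow_pickle=True).item(),cv2.imread(f"pics/{f}.png")
E
python3 - <<'E'
from h import *
for n in("scene","top","wrist"):
    p,im=snap(n,n+"0")
    E=np.array(p["extrinsics"]);print(n,E[:3,3].round(3),E[:3,2].round(3),p["mtx"][0][0])
a=np.vstack([cv2.imread("pics/top0.png"),]);cv2.imwrite("pics/t.png",cv2.resize(a,(800,600),interpolation=cv2.INTER_CUBIC))
print(robot.observe())
E
```

```text
pics
scene [ 1.074 -0.304  0.519] [-0.731  0.418 -0.539] 401.62629182900906
top [0.34  0.069 0.958] [ 0.101 -0.031 -0.994] 485.41891422775444
wrist [ 0.201 -0.518  0.372] [-0.294 -0.067 -0.953] 376.6138167208759
{'time_s': 0.15, 'joint_pos': array([-8.16810287e+01,  2.01185983e+01,  9.46669337e+01, -5.21733020e-04,
        6.52643340e+01, -4.84496881e+00]), 'joint_velocities': array([-0.03791699, -0.0355949 , -0.10844375, -0.0850831 , -0.0816362 ,
       -0.00860399]), 'joint_torque': array([ 4.94196684e-04, -5.06248963e+01, -2.91499114e+01, -6.76538752e-05,
        3.33293370e-03,  3.29479360e-05]), 'ee_pos': array([ 0.12526673, -0.5353104 ,  0.24187973]), 'tool_rot': array([[ 9.73721562e-01,  2.27741745e-01, -1.34105438e-04],
       [ 2.27741775e-01, -9.73721184e-01,  8.59971002e-04],
       [ 6.52699909e-05, -8.67913718e-04, -9.99999621e-01]]), 'wrist_force': array([ 0.40475647, -1.61851871,  0.14055429]), 'moment': array([-0.0756596 ,  0.02186399, -0.03359947]), 'grip_width': 1.0042432736929252}
```

View pics/t.png

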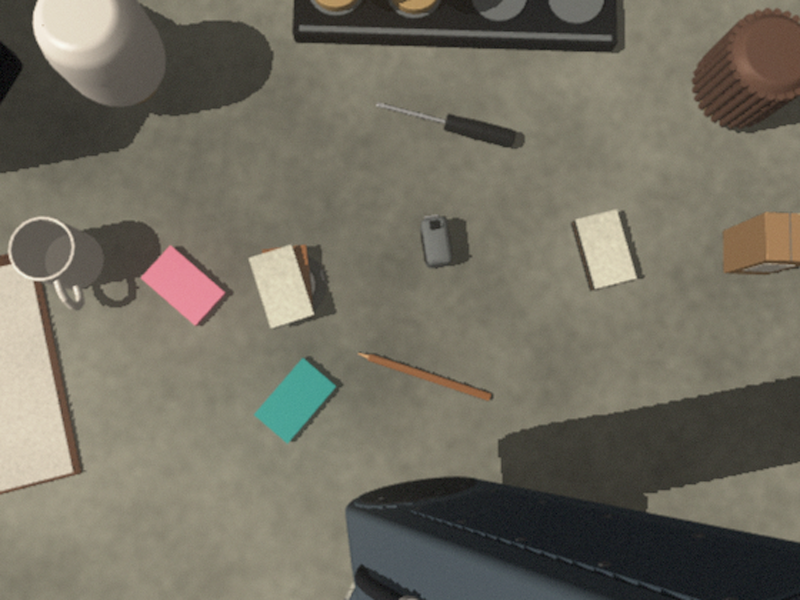

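View pics/scene0.png

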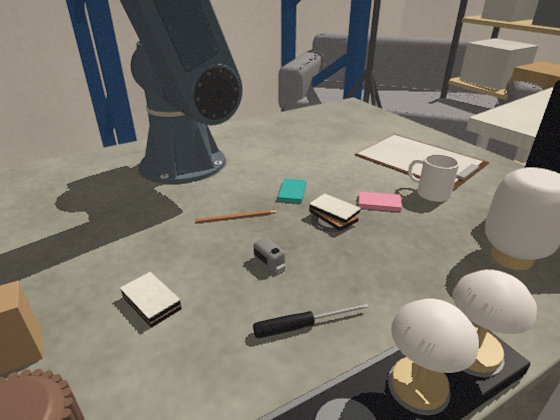

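The top view (800 px wide) shows four candidates. White-on-brown at (283,286), lying on the aluminium lid, matches the two strays. The white board at (605,250), with black sides and two boards high, matches the pile. Pink (185,285) and turquoise (297,400) are the look-alikes, so I'll leave them. Next I measure and confirm in a crop.

```bash
cat >> h.py <<'E'
def rectmeas(p,mask,z,near):
    """board rect of mask, cast to plane z: centre, long axis angle, sides"""
    cs,_=cv2.findContours(mask.astype(np.uint8),cv2.RETR_EXTERNAL,cv2.CHAIN_APPROX_NONE)
    cs=[c for c in cs if cv2.contourArea(c)>150]
    c=min(cs,key=lambda c:np.linalg.norm(c[:,0].mean(0)-near))
    w=np.array([onz(p,q,z)[:2] for q in c[:,0]])
    (cx,cy),(a,b),t=cv2.minAreaRect((w*1000).astype(np.float32))
    if a<b:a,b,t=b,a,t+90
    h=cv2.convexHull((w*1000).astype(np.float32));m=cv2.moments(h)
    return dict(c=(round(cx,1),round(cy,1)),cen=(round(m['m10']/m['m00'],1),round(m['m01']/m['m00'],1)),sides=(round(a,1),round(b,1)),ang=round((t+90)%180-90,1))
E
python3 - <<'E'
from h import *
p,im=load("top0")
hsv=cv2.cvtColor(im,cv2.COLOR_BGR2HSV)
s=.7
for n,(u,v) in dict(stray=(283,286),pile=(605,250)).items():
    print(n,im[int(v*s),int(u*s)],hsv[int(v*s),int(u*s)])
print("bg",hsv[230,230],hsv[200,350])
m=(hsv[:,:,2]>165)
m=cv2.morphologyEx(m.astype(np.uint8),cv2.MORPH_OPEN,np.ones((3,3)))
print("stray_high",rectmeas(p,m,.034,(198,200)))
print("pile",rectmeas(p,m,.024,(424,175)))
o=im.copy();cs,_=cv2.findContours(m,0,1);cv2.drawContours(o,cs,-1,(0,0,255),1)
a=cv2.resize(im[150:250,150:250],(400,400),interpolation=3);b=cv2.resize(o[130:230,370:470],(400,400),interpolation=0)
c=cv2.resize(o[150:250,150:250],(400,400),interpolation=0)
cv2.imwrite("pics/c1.png",np.hstack([c,b]))
E
```

```text
stray [186 214 220] [ 25  39 220]
pile [182 208 217] [ 22  41 217]
bg [ 28  35 118] [ 23  39 117]
stray_high {'c': (462.8, 204.6), 'cen': (462.7, 204.6), 'sides': (100.3, 60.2), 'ang': 18.3}
pile {'c': (517.0, -238.9), 'cen': (517.1, -238.8), 'sides': (100.4, 60.1), 'ang': 13.9}
```

View pics/c1.png

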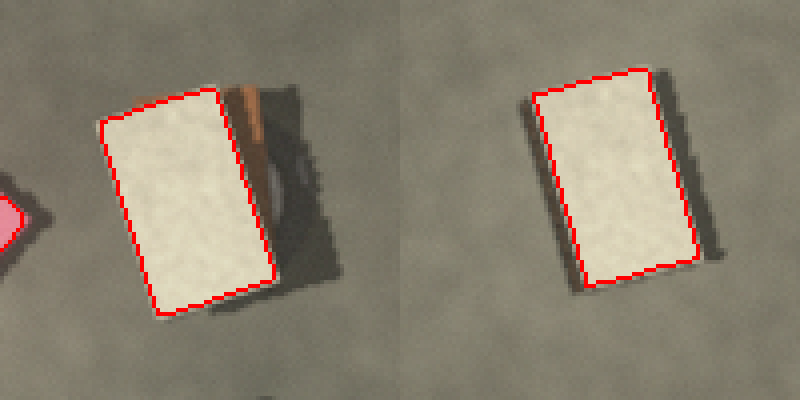

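The crop confirms both: the left board is white, over brown, over the lid, and the right one is the pile (contours fit 100×60). I'm moving above the strays.

```bash
cat >> h.py <<'E'
def to(x,y,z,ang):
    s=robot.observe();R=s["tool_rot"];d=R.T@(np.array([x,y,z])-s["ee_pos"]*1000)
    h=np.degrees(np.arctan2(R[1,0],R[0,0]));t=(ang-h+90)%180-90
    print("t",round(s["time_s"],2),"pos",(s["ee_pos"]*1000).round(1),"head",round(h,2),"tilt",R[:2,2].round(4),"F",s["wrist_force"].round(1),"grip",round(s["grip_width"]*85.4,1),"j",s["joint_pos"].round(0))
    print("  need tool shift",d.round(1),"rz",round(-t,2))
E
M='[26,-34,0,0,0,0,26,-34,0,0,0,0,26,-34,0,0,0,0,26,-34,0,0,0,0,26,-34,0,0,0,0,26,-34,0,0,0,0,26,-34,0,0,0,0,26,-34,0,0,0,0,26,-34,0,0,0,0,26,-34,0,0,0,0]'
python3 -m creep '[26,-34,0,0,0,0,26,-34,0,0,0,0,26,-34,0,0,0,0,26,-34,0,0,0,0,26,-34,0,0,0,0,26,-34,0,0,0,0,26,-34,0,0,0,0,26,-34,0,0,0,0,26,-34,0,0,0,0,26,-34,0,0,0,0]' 72
python3 -m creep '[26,-34,0,0,0,0,26,-34,0,0,0,0,26,-34,0,0,0,0,26,-34,0,0,0,0,26,-34,0,0,0,0,26,-34,0,0,0,0,26,-34,0,0,0,0,26,-34,0,0,0,0,26,-34,0,0,0,-5,0,0,0,0,0,0]'
python3 -c "
from h import *
to(462.8,204.6,60,18.3);snap('wrist','w1')"
```

```text
time_s: 1.15
ee_pos: [0.3013, -0.1436, 0.2424]
tool_rot: [[0.974, 0.227, 0.0], [0.227, -0.974, -0.0], [0.0, 0.0, -1.0]]
wrist_force: [0.5, 0.1, 0.3]
grip_width: 0.848
time_s: 2.15
ee_pos: [0.4602, 0.2094, 0.2419]
tool_rot: [[0.948, 0.317, 0.0], [0.317, -0.948, 0.001], [0.001, -0.001, -1.0]]
wrist_force: [-0.4, -0.3, -0.0]
grip_width: 0.839
t 2.15 pos [460.2 209.4 241.9] head 18.49 tilt [0.0003 0.0008] F [-0.4 -0.3 -0. ] grip 71.7 j [ 19.  15. 101.   0.  63.  91.]
  need tool shift [  0.8   5.5 181.9] rz 0.19
```

View pics/w1.png

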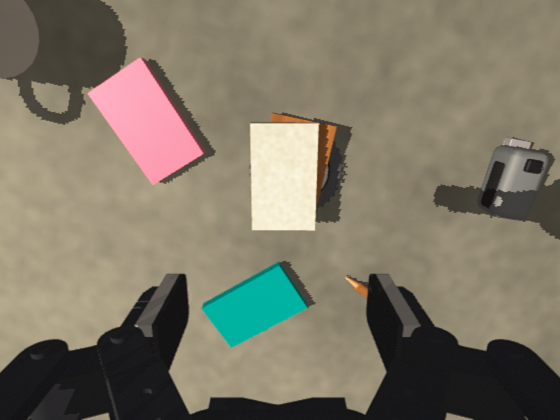

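Wrist view: the white stray is at (284,176) with brown showing on its right side. The fingertips are at about (186,275) and (369,275), which gives me their height relative to the TCP.

```bash
python3 - <<'E'
from h import *
p,im=load("w1");s=robot.observe();R=s["tool_rot"]
L=[ray(p,q) for q in((186,275),(369,275))]
t=.0717/np.linalg.norm(R.T[1]@(L[0][1]-L[1][1]))
for o,d in L: print("tip in tool",(R.T@(o+d*t-s["ee_pos"])*1000).round(1))
hsv=cv2.cvtColor(im,cv2.COLOR_BGR2HSV)
m=((hsv[:,:,2]>165)&(hsv[:,:,1]<80)).astype(np.uint8);m=cv2.morphologyEx(m,cv2.MORPH_OPEN,np.ones((3,3)))
print(rectmeas(p,m,.034,(284,176)))
m=((hsv[:,:,2]>60)&(hsv[:,:,1]>130)&(hsv[:,:,0]<20)).astype(np.uint8);m[200:]=0;m=cv2.morphologyEx(m,cv2.MORPH_OPEN,np.ones((3,3)))
cs,_=cv2.findContours(m,0,1);c=max(cs,key=cv2.contourArea)
print([( tuple(q[0]),(onz(p,q[0],.022)[:2]*1000).round(1)) for q in cv2.approxPolyDP(c,2,True)])
E
```

```text
tip in tool [ 10.4 -37.    2.4]
tip in tool [10.6 34.7  2.4]
{'c': (463.6, 204.6), 'cen': (463.5, 204.4), 'sides': (100.0, 61.2), 'ang': 18.5}
[((np.int32(319), np.int32(123)), array([520.5, 189.4])), ((np.int32(317), np.int32(195)), array([456.4, 167.7])), ((np.int32(336), np.int32(128)), array([521.2, 173.2]))]
```

```bash
python3 -m creep '[1.3,5.5,40,0,0,0,0,0,45,0,0,0,0,0,45,0,0,0,0,0,40,0,0,0,0,0,20,0,0,0,0,0,10,0,0,0,0,0,8,0,0,0,0,0,4,0,0,0,0,0,0,0,0,0]' 72
python3 -c "
from h import *
to(463.3,204.6,30,18.4)"
python3 -m creep '[0,0,0,0,0,0,0,0,0,0,0,0,0,0,0,0,0,0,0,0,0,0,0,0,0,0,0,0,0,0]' 40 30
python3 -c "
from h import *
to(463.3,204.6,30,18.4);p,im=snap('scene','s2')
cv2.imwrite('pics/s2c.png',cv2.resize(im[120:260,230:450],None,fx=3,fy=3,interpolation=3)[:,:,::-1])"
```

```text
time_s: 3.1
ee_pos: [0.4624, 0.2011, 0.0307]
tool_rot: [[0.95, 0.312, 0.001], [0.312, -0.95, 0.0], [0.001, 0.0, -1.0]]
wrist_force: [-1.2, 0.1, 0.7]
grip_width: 0.844
t 3.1 pos [462.4 201.1  30.7] head 18.15 tilt [0.0007 0.0002] F [-1.2  0.1  0.7] grip 72.1 j [ 18.  34. 109.  -0.  36.  90.]
  need tool shift [ 2.  -3.   0.7] rz -0.25
time_s: 3.6
ee_pos: [0.4626, 0.2014, 0.0311]
tool_rot: [[0.95, 0.312, 0.001], [0.312, -0.95, 0.0], [0.001, 0.0, -1.0]]
wrist_force: [-0.8, -0.9, 7.1]
grip_width: 0.691
t 3.6 pos [462.6 201.4  31.1] head 18.17 tilt [0.0013 0.0004] F [-0.8 -0.9  7.1] grip 59.0 j [ 18.  34. 109.  -0.  36.  90.]
  need tool shift [ 1.7 -2.8  1.1] rz -0.23
```

View pics/s2c.png

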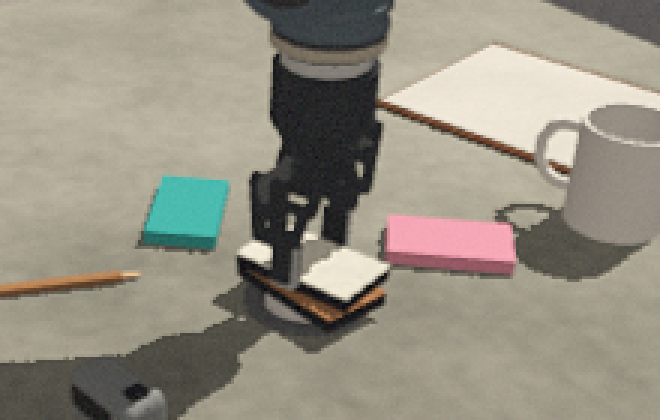

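Closed on 59 mm with 7 N upward, so the tips are just resting on the lower board. Lifting gently and looking.

```bash
python3 -m creep '[0,0,-2,0,0,0,0,0,-4,0,0,0,0,0,-10,0,0,0,0,0,-20,0,0,0,0,0,-40,0,0,0,0,0,-40,0,0,0,0,0,0,0,0,0,0,0,0,0,0,0]' 40 50
python3 -c "
from h import *
to(517,-238.9,90,13.9)
p,im=snap('wrist','w3');p,im2=snap('top','t3')
cv2.imwrite('pics/v3.png',np.hstack([cv2.resize(im,(560,420)),cv2.resize(im2[150:290,150:230],(240,420))])[:,:,::-1])"
```

```text
time_s: 4.45
ee_pos: [0.4623, 0.2012, 0.1472]
tool_rot: [[0.95, 0.312, 0.002], [0.312, -0.95, 0.001], [0.002, 0.0, -1.0]]
wrist_force: [0.1, 0.3, -1.9]
grip_width: 0.685
t 4.45 pos [462.3 201.2 147.2] head 18.17 tilt [0.0018 0.0005] F [ 0.1  0.3 -1.9] grip 58.5 j [ 18.  23. 106.  -0.  51.  90.]
  need tool shift [-85.4 435.3  57.1] rz 4.27
```

View pics/v3.png

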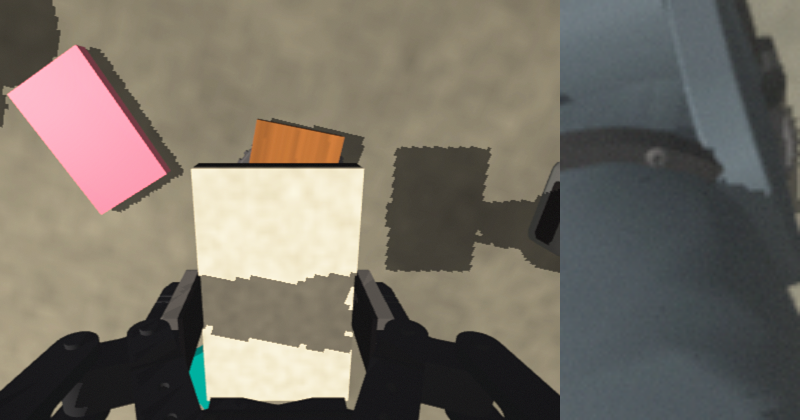

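The wrist view shows the white board held square, with its far edge at (192–364, 168). The brown one was left behind at (298,140). I'm measuring the in-hand offset and the lower board.

```bash
python3 - <<'E'
from h import *
p,im=load("w3");s=robot.observe();R=s["tool_rot"];e=s["ee_pos"]
for q in((192,168),(364,168)):
    print((R.T@(onz(p,q,e[2]+.003)-e)*1000).round(1))
E
python3 -m creep '[-12,42,0,0,0,0,-12,42,0,0,0,0,-12,42,0,0,0,0,-12,42,0,0,0,0,-12,42,0,0,0,0,-10,42,0,0,0,0,-8,42,0,0,0,0,-5,42,0,0,0,0,0,42,0,0,0,0,0,40,0,0,0,4.2]'
python3 -m creep '[0,0,0,0,0,0,0,0,0,0,0,0,0,0,0,0,0,0]'
python3 - <<'E'
from h import *
to(517,-238.9,60,13.9)
p,im=snap("top","t4");hsv=cv2.cvtColor(im,cv2.COLOR_BGR2HSV)
m=((hsv[:,:,2]>80)&(hsv[:,:,1]>120)&(hsv[:,:,0]<20)).astype(np.uint8);m=cv2.morphologyEx(m,cv2.MORPH_OPEN,np.ones((3,3)))
print("low",rectmeas(p,m,.022,(203,200)))
E
```

```text
[ 53.1 -29.4  -3.1]
[53.  30.4 -3.1]
time_s: 5.55
ee_pos: [0.5131, -0.2236, 0.1449]
tool_rot: [[0.971, 0.24, -0.002], [0.24, -0.971, 0.001], [-0.002, -0.002, -1.0]]
wrist_force: [0.2, 0.8, -0.4]
grip_width: 0.682
time_s: 5.85
ee_pos: [0.5129, -0.2208, 0.1453]
tool_rot: [[0.97, 0.242, -0.002], [0.242, -0.97, 0.001], [-0.002, -0.002, -1.0]]
wrist_force: [0.1, 0.4, -0.9]
grip_width: 0.683
t 5.85 pos [ 512.9 -220.8  145.3] head 14.02 tilt [-0.002   0.0012] F [ 0.1  0.4 -0.9] grip 58.4 j [-28.  28.  98.   0.  54.  48.]
  need tool shift [-0.2 18.7 85.3] rz 0.12Traceback (most recent call last):
  File "<stdin>", line 5, in <module>
  File "h.py", line 16, in rectmeas
    c=min(cs,key=lambda c:np.linalg.norm(c[:,0].mean(0)-near))
ValueError: min() iterable argument is empty
```

```bash
python3 -m creep '[-1.5,9,30,0,0,0,-1.5,9,30,0,0,0,0,0,25,0,0,0,0,0,15,0,0,0,0,0,5,0,0,0,0,0,0,0,0,0,0,0,0,0,0,0]'
python3 - <<'E'
from h import *
to(514.3,-239.0,33,13.9)
p,im=load("t4");hsv=cv2.cvtColor(im,cv2.COLOR_BGR2HSV)
print(hsv[195:206:5,195:212:4])
E
```

```text
time_s: 6.6
ee_pos: [0.5156, -0.24, 0.0424]
tool_rot: [[0.97, 0.242, 0.001], [0.242, -0.97, -0.001], [0.001, 0.001, -1.0]]
wrist_force: [-0.8, 0.2, -0.7]
grip_width: 0.686
t 6.6 pos [ 515.6 -240.    42.4] head 14.0 tilt [ 0.0013 -0.0008] F [-0.8  0.2 -0.7] grip 58.6 j [-30.  38.  99.   0.  43.  46.]
  need tool shift [-1.  -1.3  9.4] rz 0.1
[[[ 12 135 180]
  [ 13 140 179]
  [ 12 138 178]
  [ 12 144 179]
  [ 12 139 176]]

 [[ 12 141 176]
  [ 12 137 181]
  [ 12 138 170]
  [ 12 138 183]
  [ 13 140 178]]

 [[ 12 139 178]
  [ 12 140 182]
  [ 12 141 172]
  [ 12 139 184]
  [ 12 140 180]]]
```

```bash
python3 -m creep '[-1,-1.3,3,0,0,0,0,0,3,0,0,0,0,0,2,0,0,0,0,0,0.5,0,0,0,0,0,0,0,0,0]'
python3 - <<'E'
from h import *
to(514.3,-239.0,33,13.9)
p,im=load("t4");hsv=cv2.cvtColor(im,cv2.COLOR_BGR2HSV)
m=((hsv[:,:,2]>80)&(hsv[:,:,1]>110)&(hsv[:,:,0]<20)).astype(np.uint8);m=cv2.morphologyEx(m,cv2.MORPH_OPEN,np.ones((3,3)))
print("low",rectmeas(p,m,.022,(203,200)))
E
```

```text
time_s: 7.1
ee_pos: [0.5138, -0.239, 0.0333]
tool_rot: [[0.97, 0.241, -0.0], [0.241, -0.97, 0.0], [-0.0, -0.0, -1.0]]
wrist_force: [-2.6, 1.8, 6.3]
grip_width: 0.683
t 7.1 pos [ 513.8 -239.    33.3] head 13.97 tilt [-0.  0.] F [-2.6  1.8  6.3] grip 58.3 j [-30.  38. 100.  -0.  42.  46.]
  need tool shift [0.5 0.1 0.3] rz 0.07
low {'c': (467.8, 196.6), 'cen': (467.9, 196.5), 'sides': (100.0, 59.9), 'ang': 7.1}
```

Contact at 6 N with the pose on target, so I release, retreat and check.

```bash
python3 -m creep '[0,0,0,0,0,0,0,0,0,0,0,0,0,0,0,0,0,0,0,0,0,0,0,0,0,0,-10,0,0,0,0,0,-30,0,0,0,0,0,-40,0,0,0,-40,0,-20,0,0,0,-20,0,0,0,0,0,0,0,0,0,0,0]' 74
python3 - <<'E'
from h import *
p,_=snap("wrist","w5");to(467.8,196.6,60,7.1)
p,im=load("w5");hsv=cv2.cvtColor(im,cv2.COLOR_BGR2HSV)
m=((hsv[:,:,2]>165)&(hsv[:,:,1]<80)).astype(np.uint8);m=cv2.morphologyEx(m,cv2.MORPH_OPEN,np.ones((3,3)))
print("placed",rectmeas(p,m,.036,(280,150)))
E
```

```text
time_s: 8.1
ee_pos: [0.454, -0.2539, 0.1341]
tool_rot: [[0.971, 0.24, 0.001], [0.24, -0.971, -0.001], [0.0, 0.001, -1.0]]
wrist_force: [0.5, -0.5, 0.1]
grip_width: 0.87
t 8.15 pos [ 455.1 -253.8  133.8] head 13.9 tilt [ 0.0009 -0.0005] F [ 0.9 -0.6  0.7] grip 73.9 j [-34.  25. 104.   0.  50.  42.]
  need tool shift [ 120.4 -434.3   73.5] rz 6.8
placed {'c': (519.8, -235.4), 'cen': (518.8, -238.1), 'sides': (113.6, 72.7), 'ang': 10.1}
```

View pics/w5.png

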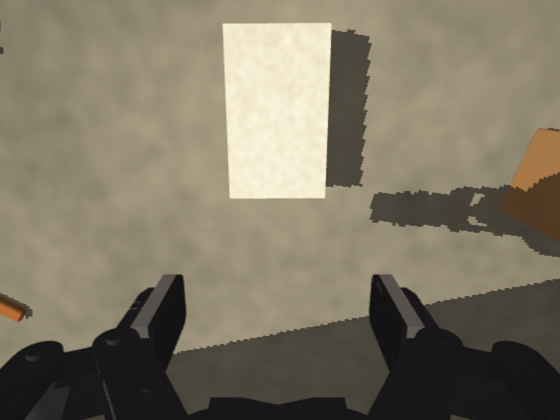

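```bash
python3 -m creep '[12,-43,-5,0,0,0,12,-43,0,0,0,0,12,-43,0,0,0,0,12,-43,0,0,0,0,12,-43,0,0,0,0,12,-43,0,0,0,0,12,-43,0,0,0,0,12,-43,0,0,0,0,12,-43,0,0,0,0,12,-43,0,0,0,0]' 72
python3 -m creep '[0,0,0,0,0,6.8,0,0,0,0,0,0,0,0,0,0,0,0,0,0,0,0,0,0]'
python3 - <<'E'
from h import *
p,im=load("w5");hsv=cv2.cvtColor(im,cv2.COLOR_BGR2HSV)
m=((hsv[:,:,2]>215)&(hsv[:,:,1]<80)).astype(np.uint8);m=cv2.morphologyEx(m,cv2.MORPH_OPEN,np.ones((5,5)))
print("placed",rectmeas(p,m,.036,(277,110)))
to(467.8,196.6,20,7.1);snap("wrist","w6");p,im=load("w6");hsv=cv2.cvtColor(im,cv2.COLOR_BGR2HSV)
m=((hsv[:,:,2]>80)&(hsv[:,:,1]>110)&(hsv[:,:,0]<20)).astype(np.uint8);m=cv2.morphologyEx(m,cv2.MORPH_OPEN,np.ones((3,3)))
print("low",rectmeas(p,m,.022,(280,110)))
E
```

```text
time_s: 9.15
ee_pos: [0.4683, 0.1955, 0.1379]
tool_rot: [[0.97, 0.242, 0.0], [0.242, -0.97, 0.0], [0.0, -0.0, -1.0]]
wrist_force: [1.9, -0.4, 1.0]
grip_width: 0.845
time_s: 9.55
ee_pos: [0.4683, 0.1922, 0.1378]
tool_rot: [[0.992, 0.126, -0.0], [0.126, -0.992, -0.0], [-0.0, 0.0, -1.0]]
wrist_force: [0.0, -0.7, -0.1]
grip_width: 0.846
placed {'c': (515.9, -238.7), 'cen': (515.9, -238.6), 'sides': (99.8, 59.9), 'ang': 13.9}
t 9.55 pos [468.3 192.2 137.8] head 7.24 tilt [-0.0002 -0.    ] F [ 0.  -0.7 -0.1] grip 72.2 j [ 17.  24. 106.   0.  50. 100.]
  need tool shift [  0.   -4.4 117.8] rz 0.14
low {'c': (470.2, 197.2), 'cen': (470.2, 197.2), 'sides': (99.9, 60.3), 'ang': 7.0}
```

First board is placed within about 1 mm and 0.1°. Now the second.

```bash
python3 -m creep '[0,-4.6,35,0,0,0,0,0,35,0,0,0,0,0,25,0,0,0,0,0,13,0,0,0,0,0,6,0,0,0,0,0,3,0,0,0,0,0,0,0,0,0]'
python3 -c "
from h import *
to(467.8,196.6,20,7.1)"
python3 -m creep '[0,0,0,0,0,0,0,0,0,0,0,0,0,0,0,0,0,0,0,0,0,0,0,0,0,0,0,0,0,0]' 40 50
python3 -c "
from h import *
to(467.8,196.6,20,7.1)"
python3 -m creep '[0,0,-3,0,0,0,0,0,-5,0,0,0,0,0,-10,0,0,0,0,0,-20,0,0,0,0,0,-40,0,0,0,0,0,-40,0,0,0,0,0,0,0,0,0,0,0,0,0,0,0]'
python3 -c "
from h import *
to(517,-238.9,90,13.9)
snap('wrist','w7')"
```

```text
time_s: 10.3
ee_pos: [0.4681, 0.1974, 0.0214]
tool_rot: [[0.992, 0.125, 0.001], [0.125, -0.992, 0.0], [0.001, -0.0, -1.0]]
wrist_force: [0.1, -0.5, -0.7]
grip_width: 0.845
t 10.3 pos [468.1 197.4  21.4] head 7.17 tilt [0.001  0.0003] F [ 0.1 -0.5 -0.7] grip 72.2 j [ 18.  36. 109.   0.  36. 100.]
  need tool shift [-0.4  0.7  1.4] rz 0.07
time_s: 10.8
ee_pos: [0.4682, 0.1975, 0.0219]
tool_rot: [[0.992, 0.125, 0.002], [0.125, -0.992, 0.0], [0.002, -0.0, -1.0]]
wrist_force: [-1.1, -1.2, 7.3]
grip_width: 0.682
t 10.8 pos [468.2 197.5  21.9] head 7.17 tilt [0.0016 0.0004] F [-1.1 -1.2  7.3] grip 58.3 j [ 18.  36. 109.  -0.  36. 100.]
  need tool shift [-0.5  0.8  1.9] rz 0.07
time_s: 11.6
ee_pos: [0.4678, 0.1974, 0.1398]
tool_rot: [[0.992, 0.125, 0.002], [0.125, -0.992, 0.001], [0.002, -0.0, -1.0]]
wrist_force: [-0.3, 0.4, -1.8]
grip_width: 0.681
t 11.6 pos [467.8 197.4 139.8] head 7.17 tilt [0.0019 0.0006] F [-0.3  0.4 -1.8] grip 58.2 j [ 18.  24. 106.   0.  50. 100.]
  need tool shift [ -5.7 439.1  49.6] rz -6.73
```

View pics/w7.png

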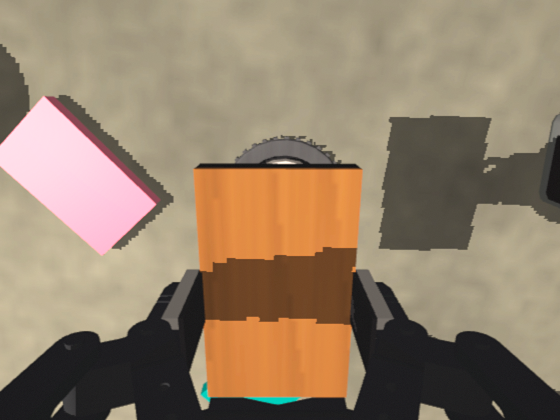

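```bash
python3 - <<'E'
from h import *
p,im=load("w7");s=robot.observe();R=s["tool_rot"];e=s["ee_pos"]
for q in((195,168),(361,168)):
    print((R.T@(onz(p,q,e[2])-e)*1000).round(1))
E
python3 -m creep '[-2,43,0,0,0,0,-2,43,0,0,0,0,-2,43,0,0,0,0,-1,43,0,0,0,0,0,43,0,0,0,0,0,43,0,0,0,0,0,43,0,0,0,0,0,43,0,0,0,0,0,43,0,0,0,0,0,43,0,0,0,-6.8]'
python3 -m creep '[0,0,0,0,0,0,0,0,0,0,0,0,0,0,0,0,0,0]'
python3 - <<'E'
from h import *
to(514.3,-239.0,48,13.9)
p,im=snap("top","t8");hsv=cv2.cvtColor(im,cv2.COLOR_RGB2HSV)
cv2.imwrite("pics/t8c.png",cv2.resize(im[150:250,140:260],(720,600),interpolation=3)[:,:,::-1])
g=cv2.cvtColor(im,cv2.COLOR_RGB2GRAY)
E
```

```text
[ 52.4 -29.   -0. ]
[52.4 29.7 -0. ]
time_s: 12.65
ee_pos: [0.5135, -0.2317, 0.1373]
tool_rot: [[0.97, 0.242, -0.002], [0.242, -0.97, 0.001], [-0.002, -0.002, -1.0]]
wrist_force: [0.5, 1.1, -0.6]
grip_width: 0.682
time_s: 12.95
ee_pos: [0.5137, -0.2291, 0.1378]
tool_rot: [[0.971, 0.241, -0.002], [0.241, -0.971, 0.001], [-0.002, -0.002, -1.0]]
wrist_force: [-0.2, -0.0, -0.7]
grip_width: 0.682
t 12.95 pos [ 513.7 -229.1  137.8] head 13.94 tilt [-0.0019  0.0012] F [-0.2 -0.  -0.7] grip 58.3 j [-29.  29.  98.   0.  53.  47.]
  need tool shift [-1.7  9.9 89.8] rz 0.04
```

View pics/t8c.png

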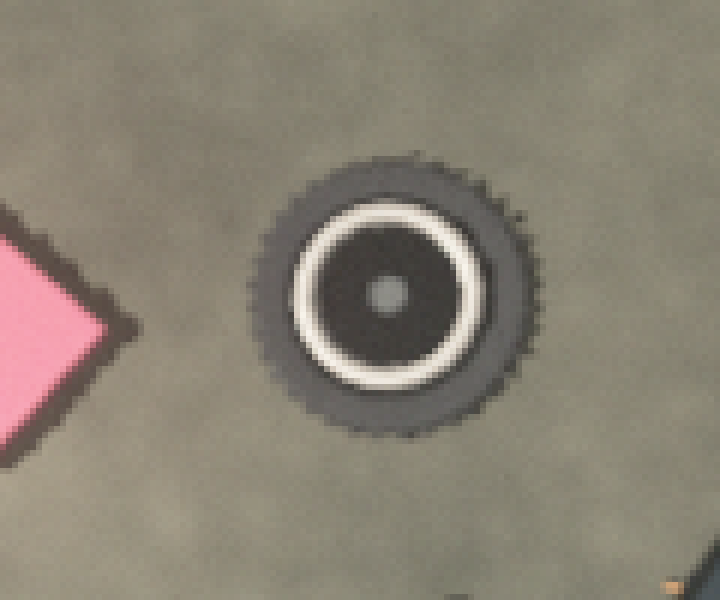

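The lid is uncovered, with its centre at crop (386,296). Placing the second board now.

```bash
python3 -m creep '[-1,5,30,0,0,0,-1,5,25,0,0,0,0,0,15,0,0,0,0,0,7,0,0,0,0,0,3,0,0,0,0,0,0,0,0,0,0,0,0,0,0,0]'
python3 - <<'E'
from h import *
to(514.1,-239.0,48,13.9)
p,im=load("t8");hsv=cv2.cvtColor(im,cv2.COLOR_BGR2HSV)
m=(hsv[:,:,2]>165).astype(np.uint8);m[:,:185]=0;m[:,225:]=0;m[:180]=0;m[220:]=0
c=np.argwhere(m)[:,::-1];h=cv2.convexHull(c.astype(np.float32));(u,v),r=cv2.minEnclosingCircle(h);M=cv2.moments(h)
q=(M['m10']/M['m00'],M['m01']/M['m00']);print("lid",(u,v),r,q,(onz(p,q,.010)*1000).round(1),"dia",2*r*(np.array(p["extrinsics"])[2,3]-.01)/p["mtx"][0][0])
E
```

```text
time_s: 13.7
ee_pos: [0.5152, -0.2405, 0.0597]
tool_rot: [[0.97, 0.242, 0.001], [0.242, -0.97, -0.001], [0.001, 0.001, -1.0]]
wrist_force: [0.3, 0.2, -0.7]
grip_width: 0.681
t 13.7 pos [ 515.2 -240.5   59.7] head 13.98 tilt [ 0.0012 -0.0007] F [ 0.3  0.2 -0.7] grip 58.1 j [-30.  36.  99.  -0.  45.  46.]
  need tool shift [-0.8 -1.7 11.7] rz 0.08
lid (204.0, 199.0) 15.652576446533203 (204.00460087416607, 198.8714055670577) [467.8 193.   10. ] dia 0.06112748024243554
```

```bash
python3 -m creep '[-0.8,-1.7,4,0,0,0,0,0,4,0,0,0,0,0,2,0,0,0,0,0,1,0,0,0,0,0,0,0,0,0]'
python3 -c "
from h import *
to(514.1,-239,48,13.9)"
```

```text
time_s: 14.2
ee_pos: [0.5134, -0.2388, 0.0479]
tool_rot: [[0.97, 0.241, -0.001], [0.241, -0.97, 0.0], [-0.0, -0.0, -1.0]]
wrist_force: [-1.7, 2.2, 3.4]
grip_width: 0.683
t 14.2 pos [ 513.4 -238.8   47.9] head 13.96 tilt [-0.0005  0.0003] F [-1.7  2.2  3.4] grip 58.3 j [-30.  37. 100.   0.  43.  46.]
  need tool shift [ 0.6  0.3 -0.1] rz 0.06
```

```bash
python3 -m creep '[0,0,0,0,0,0,0,0,0,0,0,0,0,0,0,0,0,0,0,0,0,0,0,0,0,0,-10,0,0,0,0,0,-30,0,0,0,0,0,-40,0,0,0,-40,0,-20,0,0,0,-20,0,0,0,0,0,0,0,0,0,0,0]' 74
python3 - <<'E'
from h import *
snap("wrist","w9");to(467.8,193,120,13.9)
p,im=load("w9");hsv=cv2.cvtColor(im,cv2.COLOR_BGR2HSV)
m=((hsv[:,:,1]>110)&(hsv[:,:,0]<20)&(hsv[:,:,2]>80)).astype(np.uint8);m=cv2.morphologyEx(m,cv2.MORPH_OPEN,np.ones((5,5)))
print("placed",rectmeas(p,m,.048,(277,110)))
snap("scene","s9");_,a=load("s9");cv2.imwrite("pics/v9.png",np.hstack([im[0:280,150:430],cv2.resize(a[250:350,90:200],(308,280),interpolation=3)]))
E
```

```text
time_s: 15.2
ee_pos: [0.4539, -0.2539, 0.1492]
tool_rot: [[0.971, 0.24, 0.001], [0.24, -0.971, -0.001], [0.001, 0.001, -1.0]]
wrist_force: [0.6, -0.0, 0.1]
grip_width: 0.866
t 15.25 pos [ 455.  -253.8  148.8] head 13.89 tilt [ 0.001  -0.0006] F [-0.2  0.3  0.2] grip 73.9 j [-34.  24. 104.   0.  52.  42.]
  need tool shift [ 119.7 -430.6   28.5] rz -0.01
placed {'c': (514.9, -238.9), 'cen': (515.0, -238.9), 'sides': (99.7, 60.0), 'ang': 13.7}
```

View pics/v9.png

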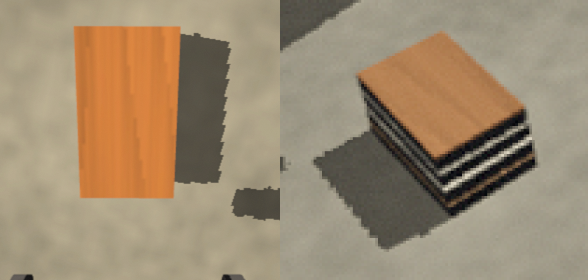

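Four boards are stacked neatly, top one (515,-239) at 13.7°, within 2 mm. Closing the gripper and going to the button.

```bash
python3 -m creep '[12,-43,-3,0,0,0,12,-43,0,0,0,0,12,-43,0,0,0,0,12,-43,0,0,0,0,12,-43,0,0,0,0,12,-43,0,0,0,0,12,-43,0,0,0,0,12,-43,0,0,0,0,12,-43,0,0,0,0,12,-43,0,0,0,0]' 0
python3 -m creep '[0,0,0,0,0,0,0,0,0,0,0,0,0,0,0,0,0,0]'
python3 - <<'E'
from h import *
to(467.8,193,20,13.9)
snap("wrist","w10");p,im=load("w10");g=cv2.cvtColor(im,cv2.COLOR_BGR2GRAY)
hsv=cv2.cvtColor(im,cv2.COLOR_BGR2HSV);m=((hsv[:,:,2]>190)&(hsv[:,:,1]<40)).astype(np.uint8);m[260:]=0;m=cv2.morphologyEx(m,cv2.MORPH_CLOSE,np.ones((5,5)))
cs,_=cv2.findContours(m,0,1);c=max(cs,key=cv2.contourArea);e=cv2.fitEllipse(c);print(e,(onz(p,e[0],.010)*1000).round(1))
E
```

```text
time_s: 16.3
ee_pos: [0.4681, 0.1956, 0.1508]
tool_rot: [[0.97, 0.242, 0.0], [0.242, -0.97, 0.0], [0.0, -0.0, -1.0]]
wrist_force: [0.3, -0.5, 0.2]
grip_width: -0.002
time_s: 16.6
ee_pos: [0.4681, 0.1925, 0.1506]
tool_rot: [[0.97, 0.241, -0.001], [0.241, -0.97, -0.0], [-0.001, 0.0, -1.0]]
wrist_force: [-0.2, -0.6, 0.7]
grip_width: 0.001
t 16.6 pos [468.1 192.5 150.6] head 13.96 tilt [-0.0006 -0.0003] F [-0.2 -0.6  0.7] grip 0.1 j [ 17.  23. 106.  -0.  52.  93.]
  need tool shift [-1.000e-01 -6.000e-01  1.306e+02] rz 0.06
((276.51898193359375, 196.31314086914062), (77.14057159423828, 79.68383026123047), 95.75109100341797) [471.2 193.5  10. ]
```

```bash
python3 -m creep '[1.2,-0.8,40,0,0,0,0,0,40,0,0,0,0,0,25,0,0,0,0,0,12,0,0,0,0,0,5,0,0,0,0,0,0,0,0,0,0,0,0,0,0,0]'
python3 -c "
from h import *
to(469.5,193,20,13.9)"
```

```text
time_s: 17.35
ee_pos: [0.4698, 0.194, 0.0299]
tool_rot: [[0.971, 0.241, 0.002], [0.241, -0.971, 0.001], [0.002, -0.0, -1.0]]
wrist_force: [0.0, 0.6, 0.2]
grip_width: 0.0
t 17.35 pos [469.8 194.   29.9] head 13.95 tilt [0.0017 0.0006] F [0.  0.6 0.2] grip 0.0 j [ 17.  35. 109.   0.  37.  93.]
  need tool shift [-0.5  0.9  9.9] rz 0.05
```

```bash
python3 -m creep '[0,1,5,0,0,0,0,0,3,0,0,0,0,0,2,0,0,0,0,0,1,0,0,0,0,0,0,0,0,0]'
python3 -m creep '[0,0,1,0,0,0,0,0,1,0,0,0,0,0,0,0,0,0]'
python3 -m creep '[0,0,0.6,0,0,0,0,0,0.6,0,0,0,0,0,0,0,0,0]'
python3 -m creep '[0,0,0.5,0,0,0,0,0,0.5,0,0,0,0,0,0,0,0,0]'
```

```text
time_s: 17.85
ee_pos: [0.4694, 0.193, 0.0179]
tool_rot: [[0.97, 0.241, 0.0], [0.241, -0.97, 0.0], [0.0, 0.0, -1.0]]
wrist_force: [-0.3, -1.3, 5.2]
grip_width: -0.001
time_s: 18.15
ee_pos: [0.4694, 0.193, 0.0161]
tool_rot: [[0.97, 0.241, 0.0], [0.241, -0.97, 0.0], [0.0, 0.0, -1.0]]
wrist_force: [0.3, -1.4, 4.8]
grip_width: -0.001
time_s: 18.45
ee_pos: [0.4695, 0.193, 0.0159]
tool_rot: [[0.97, 0.242, 0.001], [0.242, -0.97, 0.0], [0.001, 0.0, -1.0]]
wrist_force: [-4.8, -3.3, 22.9]
grip_width: -0.002
time_s: 18.75
ee_pos: [0.4695, 0.193, 0.0157]
tool_rot: [[0.97, 0.242, 0.001], [0.242, -0.97, 0.0], [0.001, 0.0, -1.0]]
wrist_force: [-10.6, -4.8, 37.5]
grip_width: -0.001
```

The button is on its stop (about 4 mm travel). Withdrawing.

```bash
python3 -m creep '[0,0,-5,0,0,0,0,0,-15,0,0,0,0,0,-30,0,0,0,0,0,-40,0,0,0,0,0,-40,0,0,0,0,0,-20,0,0,0,0,0,0,0,0,0,0,0,0,0,0,0]'
python3 -m creep '[0,0,0,0,0,0,0,0,0,0,0,0,0,0,0,0,0,0,0,0,0,0,0,0]' 85
python3 - <<'E'
from h import *
to(469.5,193,50,13.9)
snap("scene","s11");snap("wrist","w11");_,a=load("s11");p,b=load("w11")
cv2.imwrite("pics/v11.png",np.hstack([cv2.resize(a[150:260,270:400],(390,330),interpolation=3),cv2.resize(b,(410,330))]))
hsv=cv2.cvtColor(b,cv2.COLOR_BGR2HSV);m=((hsv[:,:,2]>190)&(hsv[:,:,1]<40)).astype(np.uint8);m[270:]=0;m=cv2.morphologyEx(m,cv2.MORPH_CLOSE,np.ones((5,5)))
cs,_=cv2.findContours(m,0,1);c=max(cs,key=cv2.contourArea);e=cv2.fitEllipse(c);print(e,(onz(p,e[0],.050)*1000).round(1))
E
```

```text
time_s: 19.55
ee_pos: [0.4689, 0.1929, 0.1632]
tool_rot: [[0.97, 0.241, -0.0], [0.241, -0.97, 0.0], [-0.0, -0.0, -1.0]]
wrist_force: [-0.5, -0.3, -0.3]
grip_width: -0.003
time_s: 19.95
ee_pos: [0.4691, 0.1929, 0.1631]
tool_rot: [[0.97, 0.241, -0.001], [0.241, -0.97, -0.0], [-0.001, 0.0, -1.0]]
wrist_force: [-0.2, -0.9, -0.1]
grip_width: 0.677
t 19.95 pos [469.1 192.9 163.1] head 13.97 tilt [-0.0009 -0.0003] F [-0.2 -0.9 -0.1] grip 57.8 j [ 17.  22. 105.   0.  53.  93.]
  need tool shift [  0.5  -0.  113.1] rz 0.07
((276.6966552734375, 208.96484375), (84.45568084716797, 88.63359832763672), 94.7801284790039) [470.9 193.5  50. ]
```

View pics/v11.png

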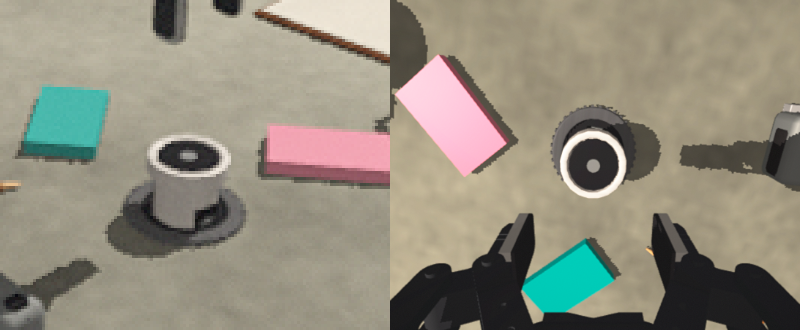

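Lid has popped and stands clear. Gripping across its side.

```bash
python3 -m creep '[0.6,0,30,0,0,0,0,0,35,0,0,0,0,0,30,0,0,0,0,0,18,0,0,0,0,0,10,0,0,0,0,0,5,0,0,0,0,0,0,0,0,0,0,0,0,0,0,0]' 85
python3 -c "
from h import *
to(469.8,193,36,13.9)"
python3 -m creep '[0,0,0,0,0,0,0,0,0,0,0,0,0,0,0,0,0,0,0,0,0,0,0,0,0,0,0,0,0,0]' 40 80
python3 -c "
from h import *
to(469.8,193,36,13.9)"
```

```text
time_s: 20.85
ee_pos: [0.4703, 0.1932, 0.0364]
tool_rot: [[0.97, 0.241, 0.001], [0.241, -0.97, 0.0], [0.001, -0.0, -1.0]]
wrist_force: [-0.0, -0.1, 0.8]
grip_width: 0.994
t 20.85 pos [470.3 193.2  36.4] head 13.97 tilt [0.0013 0.0004] F [-0.  -0.1  0.8] grip 84.9 j [ 17.  34. 109.  -0.  37.  93.]
  need tool shift [-0.6  0.1  0.4] rz 0.07
time_s: 21.35
ee_pos: [0.4702, 0.1931, 0.0358]
tool_rot: [[0.97, 0.242, 0.001], [0.242, -0.97, 0.0], [0.001, 0.0, -1.0]]
wrist_force: [1.9, -1.6, 1.5]
grip_width: 0.698
t 21.35 pos [470.2 193.1  35.8] head 13.98 tilt [0.0009 0.0001] F [ 1.9 -1.6  1.5] grip 59.6 j [ 17.  34. 109.  -0.  37.  93.]
  need tool shift [-0.4 -0.  -0.2] rz 0.08
```

```bash
python3 -m creep '[0,0,-4,0,0,0,0,0,-8,0,0,0,0,0,-8,0,0,0,0,0,-8,0,0,0,0,0,-8,0,0,0,0,0,-8,0,0,0,0,0,-8,0,0,0,0,0,-8,0,0,0,0,0,-3,0,0,0,0,0,0,0,0,0]'
python3 -m creep '[0,0,0,0,0,0,0,0,-4,0,0,0,0,0,-6,0,0,0,0,0,-8,0,0,0,0,0,-8,0,0,0,0,0,-8,0,0,0,0,0,0,0,0,0]'
python3 -c "
from h import *
to(470,193,200,13.9)"
```

```text
time_s: 22.35
ee_pos: [0.4701, 0.1931, 0.0992]
tool_rot: [[0.97, 0.241, 0.001], [0.241, -0.97, 0.0], [0.001, 0.0, -1.0]]
wrist_force: [6.4, -0.9, -5.6]
grip_width: 0.697
time_s: 23.05
ee_pos: [0.4701, 0.1931, 0.1334]
tool_rot: [[0.97, 0.241, 0.001], [0.241, -0.97, 0.0], [0.001, 0.0, -1.0]]
wrist_force: [6.4, -1.1, -5.8]
grip_width: 0.7
t 23.05 pos [470.1 193.1 133.4] head 13.97 tilt [0.0012 0.0001] F [ 6.4 -1.1 -5.8] grip 59.8 j [ 17.  24. 106.  -0.  49.  93.]
  need tool shift [ -0.    0.1 -66.6] rz 0.07
```

```bash
python3 -m creep '[0,0,-6,0,0,0,0,0,-8,0,0,0,0,0,-8,0,0,0,0,0,-8,0,0,0,0,0,-8,0,0,0,0,0,-8,0,0,0,0,0,-6,0,0,0,0,0,-4,0,0,0,0,0,0,0,0,0]'
python3 -m creep '[0,0,-2,0,0,0,0,0,-2,0,0,0,0,0,-2,0,0,0,0,0,0,0,0,0]'
python3 -m creep '[0,0,-1,0,0,0,0,0,-1,0,0,0,0,0,0,0,0,0]'
python3 -c "
from h import *
to(470,193,200,13.9)
snap('scene','s13')"
```

```text
time_s: 23.95
ee_pos: [0.4701, 0.193, 0.189]
tool_rot: [[0.97, 0.241, 0.001], [0.241, -0.97, 0.0], [0.001, 0.0, -1.0]]
wrist_force: [6.3, -0.3, -5.7]
grip_width: 0.695
time_s: 24.35
ee_pos: [0.4701, 0.193, 0.1947]
tool_rot: [[0.97, 0.241, 0.001], [0.241, -0.97, 0.0], [0.001, 0.0, -1.0]]
wrist_force: [7.9, 0.3, -6.6]
grip_width: 0.694
time_s: 24.65
ee_pos: [0.4701, 0.193, 0.1966]
tool_rot: [[0.97, 0.241, 0.001], [0.241, -0.97, 0.0], [0.001, 0.0, -1.0]]
wrist_force: [7.6, 0.2, -8.9]
grip_width: 0.697
t 24.65 pos [470.1 193.  196.6] head 13.97 tilt [0.001 0.   ] F [ 7.6  0.2 -8.9] grip 59.5 j [ 17.  19. 103.  -0.  58.  93.]
  need tool shift [-0.1  0.  -3.4] rz 0.07
```

```bash
python3 -m creep '[0,0,-1,0,0,0,0,0,-1,0,0,0,0,0,0,0,0,0]'
python3 -m creep '[0,0,-1,0,0,0,0,0,-1,0,0,0,0,0,0,0,0,0]'
python3 -m creep '[0,0,-1,0,0,0,0,0,0,0,0,0]'
python3 -c "
from h import *
to(470,193,200,13.9)
snap('scene','s13');_,a=load('s13')
cv2.imwrite('pics/v13.png',cv2.resize(a[60:260,260:420],(480,600),interpolation=3))"
```

```text
time_s: 25.0
ee_pos: [0.4701, 0.193, 0.1985]
tool_rot: [[0.97, 0.241, 0.001], [0.241, -0.97, 0.0], [0.001, 0.0, -1.0]]
wrist_force: [7.9, 0.1, -7.5]
grip_width: 0.695
time_s: 25.3
ee_pos: [0.4701, 0.1931, 0.2005]
tool_rot: [[0.97, 0.241, 0.001], [0.241, -0.97, 0.0], [0.001, 0.0, -1.0]]
wrist_force: [8.4, 0.2, -8.2]
grip_width: 0.696
time_s: 25.5
ee_pos: [0.47, 0.193, 0.2008]
tool_rot: [[0.97, 0.241, 0.001], [0.241, -0.97, 0.0], [0.001, 0.0, -1.0]]
wrist_force: [12.7, 1.4, -17.5]
grip_width: 0.693
t 25.5 pos [470.  193.  200.8] head 13.97 tilt [0.0005 0.    ] F [ 12.7   1.4 -17.5] grip 59.1 j [ 17.  19. 103.  -0.  58.  93.]
  need tool shift [-0.   0.   0.8] rz 0.07
```

View pics/v13.png

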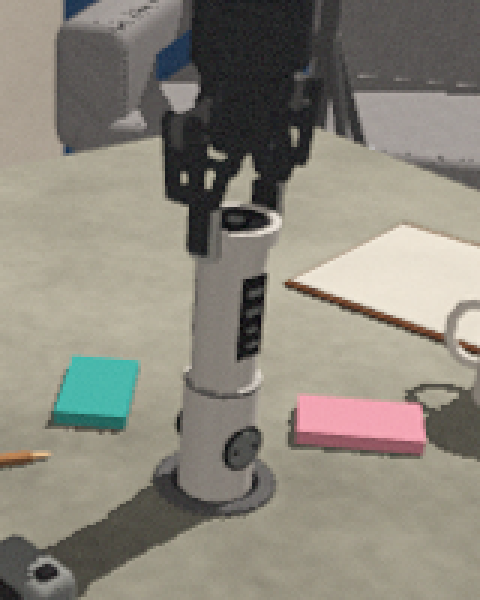

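Both sections are out. Travel is exactly 165 mm after the 40 mm pop, and the force jumped to 17 N at the stop. One last settling check of the hold and the pile, then sign off.

```bash
python3 -m creep '[0,0,0,0,0,0,0,0,0,0,0,0,0,0,0,0,0,0,0,0,0,0,0,0,0,0,0,0,0,0]'
python3 - <<'E'
from h import *
to(470,193,200.8,13.9)
p,_=snap("top","t14");p,im=load("t14");hsv=cv2.cvtColor(im,cv2.COLOR_BGR2HSV)
m=((hsv[:,:,1]>110)&(hsv[:,:,0]<20)&(hsv[:,:,2]>80)).astype(np.uint8);m=cv2.morphologyEx(m,cv2.MORPH_OPEN,np.ones((3,3)))
r=rectmeas(p,m,.048,(424,172));print(r)
if abs(r['c'][0]-517)<6 and abs(r['c'][1]+239)<6 and robot.observe()["ee_pos"][2]>.199: robot.sign_off();print("handed in")
E
```

```text
time_s: 26.05
ee_pos: [0.47, 0.193, 0.2007]
tool_rot: [[0.97, 0.241, 0.0], [0.241, -0.97, -0.0], [0.0, 0.0, -1.0]]
wrist_force: [12.7, 2.2, -17.1]
grip_width: 0.694
t 26.05 pos [470.  193.  200.7] head 13.97 tilt [ 0.0005 -0.    ] F [ 12.7   2.2 -17.1] grip 59.3 j [ 17.  19. 103.  -0.  58.  93.]
  need tool shift [-0.   0.  -0.1] rz 0.07
{'c': (513.0, -238.4), 'cen': (513.1, -238.8), 'sides': (98.0, 59.2), 'ang': 12.8}
the job is handed in; nothing more can be done
handed in
```

I put both strays on the pile, white first and brown on top. Then I pressed the button, took hold of the popped lid and drew the tower up to its second stop. I handed the job in at about 26 s with the gripper still holding it there.

**Tower:** The lid rose 165 mm after I gripped it, on top of the stated 40 mm pop, which gives the full 205 mm. Over the last half second the tool stayed still within about 0.1 mm. The pull was steady at about 17 N (with about 13 N sideways), and the jaws held at 59 mm. The last scene picture shows both sections out.

**Pile:** The two cameras disagree by a few millimetres, though both readings are inside the 8 mm and 0.12 rad limits:

| Check | Board centre | Angle |
|---|---|---|
| Original pile top (top camera) | (517, -239) mm | 13.9° |
| First stray after placing (wrist camera) | (516, -239) mm | 13.9° |
| Second stray after placing (wrist camera) | (515, -239) mm | 13.7° |
| Last top-camera check of the second stray | (513, -238) mm | 12.8° |

The last check also measured the board slightly small (98×59 mm). I did not touch the pile after placing the second board, so I take the difference as measurement error. The scene picture after placing showed four boards stacked neatly.

I did not measure the lamps, tools and look-alikes at the end. They looked in place in the pictures I viewed, and no move went close to them.

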